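# Change the blown fuse on a dryer's gear plate

## Robot

A 6-joint arm with a two-finger parallel gripper is mounted at the origin on a cart in front of the work surface, level with it; the furniture and walls round the work are solid. World frame = base frame: x ahead of the robot, y to its left, z up, the work surface at z = 0. Lengths are in m, angles in rad, forces in N, time in s.
With the tool pointing down it reaches from about 0.35 to 0.975 m from the base axis. Payload 17.4 kg.
Tool frame: the origin (TCP) lies at the very end of the fingers, on their centre line; the grasp point (between the pads) lies 19 mm behind it; z points along the fingers, y is the line along which they close (so a half turn about z gives the same grasp; the last joint's range is limited). The gripper opens to 85 mm and grips with 20 to 120 N. Pads are 22 mm wide; open, the fingers measure 114 mm over their backs; the gripper's body (76 mm by 85 mm) begins 54 mm behind the grasp point. The pads swing forward as they close: fully open they stand 13 mm farther back than shut.
Start: joints at [1.224, 0.116, 1.442, -0, 1.584, -0.038], TCP at [0.205, 0.643, 0.231] pointing down, gripper open.
Joint ranges: [-2.83, 2.83], [-0.83, 2.19], [0.07, 2.5], [-1.14, 4.28], [0.01, 3], [-2.97, 2.97]. Speed limits (rad/s): [1.89, 1.89, 2.22, 3.14, 3.14, 3.14].

## Interface

Orientations are given as a unit quaternion [w, x, y, z].
In Python, from bench import telemetry, grab_frame, workorder, spot_in, masks_of gives the robot as it stands.
- The arm moves only by the shell command python3 -m pendant 'ROWS' [FORCE]. ROWS is JSON, a list that holds one entry, the list of rows, each a list of 7 numbers: the closure, from 0 (fully open) to 1 (shut), then the shift along the tool's x, y, z in mm, then the turn, a rotation vector about the tool's x, y, z in rad. In form: [[[hand, x, y, z, rx, ry, rz], ...]]. A call has 1 to 5 rows; each row shifts and turns the commanded pose from where the row before left it, along the tool's axes as they then stand; what a row does not reach is not made up. A row lasts 1/8 s, in which the tool goes at most 62.5 mm and 10.7 degrees, less where a joint would pass 70% of its speed; a pose out of reach is approached as far as the arm can. A call with a gripper value outside its range is refused whole. The fingers move at their own pace and stop on an object; FORCE is the grip in N (left out, the last holds). Time passes only in rows, so rows that do not move let the fingers close. It gives the time, the measured TCP pose, the force, the opening and the grip force at its end, in the units of the state.
- telemetry.state(): the state, without advancing time (a new reading comes with each control period).
- grab_frame(name): name is "scene" or "side" or "wrist"; returns a dict with "image" (384x512x3 uint8, red, green, blue), "z_map" (384x512 float32, m along the optical axis (not along the pixel's ray), 0 where there is no reading), "fx", "fy", "cx", "cy" (pixels), "cam_to_world" (4x4, takes a point from camera to world coordinates). Camera axes: x right, y up, looking along -z (the intrinsics and any distortion apply to the point x, -y, -z); pixel columns grow to the right and rows downward; lengths in m; the calibration is good to about 2 mm. The wrist camera is an equidistant fisheye: a pixel r from the principal point sees the ray r / f radians off the axis. A picture is of the moment at which its call begins.
- workorder.finish_job(): hands the job in; it is judged then, once.
Trained networks look in the newest picture that a camera, given by its name, has taken for a name from the list of things; names that differ only in an ending like _2 or _b are one class to them, and where a whole thing is asked for, a point or a joint stands for the part that bears it (a point fixed in the world has none). Each returns a list of dicts, best first, with "p" (0 to 1); they miss things now and then, are a little off and sometimes report something else, mostly with a low value. They report only what shows in the picture. A call takes as long as a camera call.
- spot_in(label, camera): "at" ([column, row] in pixels, amid what is visible of it).
- masks_of(label, camera): "pixels" (384x512 bool, what is visible of it) and "at" ([column, row] in pixels, amid what is visible of it).
The state is a dict: "t": time; "q": joint angles; "qd": joint speeds; "joint_efforts": joint torques, N m; "ee_pos": TCP position; "eef_rot": TCP orientation; "contact_force": force on the tool from outside, world axes, zero at the start; "ft_torque": the same for the moment, N m; "opening": finger opening in m; "finger_force": force on a finger pad.
Only numpy, scipy, OpenCV 4.12 (cv2) and the standard library are available. Lean on these libraries where they do the work, as an engineer would, in place of code of your own. Each camera call takes 0.05 s, during which the arm holds its last target. There are 200 camera calls.

## Task

The fuse in the spring jaws of the dryer's gear plate has blown: pull it out and lay it in the shallow steel tray. Press the other long cartridge fuse down into the empty jaws until both ends are fully home, let go of it, and then throw the isolator's toggle all the way over to on.

Things in the scene. Friction and masses are not known exactly. Their poses are not given: they have to be found in the camera images.
- gear_plate: Fixed white steel plate on the table, 236 (x) x 244 (y) x 12 mm thick; origin under its centre, x points away from the robot (yaw within 0.3 rad), y left, z up. Fuse holder at y = +55 mm, isolator at y = -62 mm. A 27 mm high brass bar along y = +105 mm, otherwise the plate is free to 75 mm on the right and 45 mm on the left of the fuse line.
- fuse_seat (a point): Where the centre of a fully seated fuse lies, 58 mm above the table, plate's axes (the fuse lies along x). Black holder base 196 x 36 mm, its top 34 mm below this point, so fingers can come down astride the fuse's middle. End stops as high as this point, inner faces at x = -76 and +76 mm: the fuse has 6 mm play at each end.
- near_clip (a point): Axis of the near spring clip, 60 mm nearer the robot than the seat (the other is 60 mm beyond it). Two copper C-jaws, 14 mm wide in x; flare tips 18 mm above this point and 39 mm apart, narrowest gap 7 mm above it, 23 mm or less. They part in y as a fuse is pressed down (about 10 N for both clips) or pulled up (up to 20 N) and close over it. A pillar stops it at the bottom.
- old_fuse_center (a point): Centre of the blown cartridge fuse that sits in the jaws at the start: a cylinder 140 mm long along its x axis, brass end caps 27 mm thick and 20 mm long, white barrel 25 mm thick and 100 mm long between them. 0.12 kg. When it lies, this point is 13.5 mm above what it lies on.
- new_fuse_center (a point): Centre of the good cartridge fuse, same size and looks as the blown one; at the start it lies on the table beside the gear plate (the tray is on the other side), along its own x axis, this point 13.5 mm above the table. Either way round fits. A shorter fuse, 76 mm long and 21 mm thick, in front of the plate does not fit and is not needed.
- tray_floor (a point): Centre of the inner floor (3 mm above the table) of the shallow fixed steel tray: outside 200 (x) x 112 (y) mm, inside 194 x 106 mm, rim 26 mm above the table; x runs along its long side.
- isolator_toggle (a joint): Angle of the isolator's toggle, rad: 0 off (leans 0.5 rad to the plate's -x, toward the robot), 1.0 on (leans 0.5 rad to +x, away from the robot). Friction only: stays where it is left; about 2 N at the tip moves it, more lower down.
- toggle_tip (a point): Tip of the isolator's black toggle, a paddle 20 mm wide (y) and 8 to 11 mm thick; this frame turns with it. About 76 mm above the table when fully off or on, 81 mm midway.
- toggle_pivot (a point): The toggle's axis (along the plate's y), 43 mm above the table, plate's axes; the tip is 38 mm from it. It lies in the middle of the isolator, a grey case 132 (x) x 70 (y) mm, top 46 mm above the table, with a raised black surround to 51 mm.

How it is judged:
On the way, in this order (a step that is already met when the one before it is completed fails the run):
1. the blown fuse is out of the jaws and lies in the tray (x of old_fuse_center in the frame of tray_floor between -0.09 and 0.09 m and y of old_fuse_center in the frame of tray_floor between -0.05 and 0.05 m and z of old_fuse_center in the frame of tray_floor between 0.008 and 0.02 m and linear speed of old_fuse below 0.03 m/s), for 0.2 s.
2. the good fuse is fully home in both pairs of jaws and let go (x of new_fuse_center in the frame of fuse_seat between -0.008 and 0.008 m and y of new_fuse_center in the frame of fuse_seat between -0.003 and 0.003 m and z of new_fuse_center in the frame of fuse_seat between -0.003 and 0.003 m and angle between the x axis of new_fuse_center and the x axis of fuse_seat, either way round below 0.06 rad and contact force between the fingers and new_fuse below 0.5 N), for 0.2 s.
3. the toggle is thrown over to on (value of joint isolator_toggle above 0.9 rad), for 0.2 s.
At the end, for the whole second after the job is handed in: The blown fuse lies at rest on the tray's floor; the good fuse sits in the jaws, its centre within 3 mm of the seat in height and sideways and 8 mm along it, in line within 0.06 rad; the toggle is beyond 0.9 rad; all is let go (all of step 1 and x of new_fuse_center in the frame of fuse_seat between -0.008 and 0.008 m and y of new_fuse_center in the frame of fuse_seat between -0.003 and 0.003 m and z of new_fuse_center in the frame of fuse_seat between -0.003 and 0.003 m and angle between the x axis of new_fuse_center and the x axis of fuse_seat, either way round below 0.06 rad and value of joint isolator_toggle above 0.9 rad and linear speed of new_fuse below 0.03 m/s); the robot touches nothing.
It fails at once if the isolator is switched on while no good fuse is in the jaws (value of joint isolator_toggle above 0.6 rad and distance between new_fuse_center and fuse_seat above 0.03 m).
It also fails if it takes over 64 s, if anything falls off the work surface, if the arm or the gripper's body presses on something with over 40 N, if the wrist force passes 120 N, or if a joint passes its speed limit or range.

## Working session

There is one attempt and no reset: what is moved stays moved. The work goes in short steps, Python scripts to look and compute and a shell command to move; the robot and the scene stay as the last step left them, time stands still between calls to the robot, and variables do not carry over. Pictures are saved under pics/ and viewed, at most 10 in all, crops included, and the job is handed in when it is done.

```bash
ls; mkdir -p pics; cat > h.py <<'E'
import numpy as np, cv2
from bench import telemetry, grab_frame, workorder, spot_in, masks_of
def cloud(f):
    z=f["z_map"]; H,W=z.shape; u,v=np.meshgrid(np.arange(W),np.arange(H))
    P=np.stack([(u-f["cx"])/f["fx"]*z,-(v-f["cy"])/f["fy"]*z,-z,np.ones_like(z)],-1)
    return (P@np.array(f["cam_to_world"]).T)[...,:3]
E
python3 - <<'E'
from h import *
s=telemetry.state(); print(s)
for c in ["scene","side"]:
    f=grab_frame(c); cv2.imwrite(f"pics/{c}0.png",f["image"][...,::-1]); np.savez(f"{c}0.npz",**{k:np.array(f[k]) for k in f})
    print(c,f["fx"],f["cx"],f["cy"],np.round(f["cam_to_world"],3).tolist(),[k for k in f])
    W=cloud(f)
    for n in ["gear_plate","old_fuse_center","new_fuse_center","tray_floor","isolator_toggle","toggle_tip","fuse_seat","near_clip"]:
        try:
            for m in masks_of(n,c)[:3]:
                p=m["pixels"]&(f["z_map"]>0); q=W[p]
                print(n,round(m["p"],2),np.round(m["at"]),p.sum(),np.round(np.median(q,0),3) if len(q) else "",np.round(q.min(0),3) if len(q) else "",np.round(q.max(0),3) if len(q) else "")
        except Exception as e: print(n,e)
E
```

```text
pics
{'t': 0.0, 'q': array([ 1.22418117e+00,  1.16511340e-01,  1.44224264e+00,  1.96823266e-05,
        1.58396780e+00, -3.77815511e-02]), 'qd': array([ 0.00052787, -0.00133816, -0.00103188, -0.00024826,  0.00077206,
       -0.00096476]), 'joint_efforts': array([-1.90747145e-03, -7.32014608e+01, -6.32471251e+01, -1.30924823e-04,
        6.49339097e-03,  7.69277847e-06]), 'ee_pos': array([0.20509789, 0.64290721, 0.23055911]), 'eef_rot': array([-1.17500458e-04,  1.53803719e-01,  9.88101259e-01, -5.52287898e-04]), 'contact_force': array([ 1.58726108, -0.35568485, -1.02770718]), 'ft_torque': array([ 0.02332278, -0.00041827, -0.05407228]), 'finger_force': 0.0, 'opening': 0.08530085954601133}
scene 362.8862562191097 247.15841707056293 188.59665325379564 [[0.884, 0.265, -0.384, 0.125], [-0.466, 0.459, -0.756, -0.798], [-0.024, 0.848, 0.53, 0.611], [0.0, 0.0, 0.0, 1.0]] ['image', 'z_map', 'fx', 'fy', 'cx', 'cy', 'cam_to_world']
gear_plate 0.68 [267. 199.] 3617 [ 0.562 -0.065  0.016] [ 0.462 -0.142 -0.001] [0.713 0.186 0.081]
old_fuse_center 0.78 [255. 175.] 277 [0.577 0.037 0.066] [ 0.516  0
[... 1253 characters left out ...]
0.592 -0.068  0.081]
tray_floor 0.67 [226. 152.] 1506 [0.515 0.355 0.008] [ 0.41   0.27  -0.002] [0.62  0.459 0.03 ]
tray_floor 0.26 [288. 216.] 73 [ 0.586 -0.073  0.067] [ 0.576 -0.08   0.011] [0.615 0.018 0.081]
isolator_toggle 0.59 [281. 215.] 5457 [ 0.574 -0.061  0.015] [ 0.461 -0.139 -0.003] [0.725 0.155 0.081]
toggle_tip 0.6 [288. 213.] 56 [ 0.584 -0.076  0.074] [ 0.576 -0.08   0.011] [0.615 0.018 0.081]
fuse_seat 0.69 [282. 222.] 5347 [ 0.575 -0.062  0.015] [ 0.462 -0.139 -0.002] [0.717 0.12  0.081]
near_clip 0.71 [282. 218.] 5403 [ 0.575 -0.061  0.015] [ 0.461 -0.139 -0.   ] [0.717 0.117 0.081]
near_clip 0.41 [273. 188.] 388 [0.585 0.041 0.068] [0.517 0.029 0.048] [0.655 0.06  0.074]
```

```bash
python3 - <<'E'
from h import *
from scipy.optimize import least_squares
a=cv2.imread("pics/scene0.png");b=cv2.imread("pics/side0.png")
cv2.imwrite("pics/side_crop.png",cv2.resize(b[110:330,120:420],None,fx=2.6,fy=2.6))
def cyl(pts,zc=None,r=0.0130):
    # line: x0,y0,z0,yaw ; end weighting ignored
    m=np.median(pts,0); c=np.cov((pts-m)[:,:2].T); w,v=np.linalg.eigh(c); y0=np.arctan2(v[1,1],v[0,1])
    def res(p):
        d=np.array([np.cos(p[3]),np.sin(p[3]),0]); q=pts-np.array(p[:3]); q=q-np.outer(q@d,d)
        return (np.linalg.norm(q,axis=1)-r)*1000
    def full(p): 
        return np.r_[res(p),(0 if zc is None else 100*(p[2]-zc)*1000)]
    s=least_squares(full,[m[0],m[1],m[2]-.01,y0],loss="soft_l1",f_scale=1.5); p=s.x
    d=np.array([np.cos(p[3]),np.sin(p[3]),0]); ok=abs(res(p))<3; t=(pts[ok]-p[:3])@d
    lo,hi=np.percentile(t,[.5,99.5]); c=p[:3]+d*(lo+hi)/2
    return c,((p[3]+np.pi/2)%np.pi)-np.pi/2,hi-lo,ok.mean()
for c in ["scene","side"]:
    f=grab_frame(c); W=cloud(f)
    for n,zc in [("old_fuse_center",.058),("new_fuse_center",.0135)]:
        ms=masks_of(n,c)
        for m in ms[:1]:
            q=W[m["pixels"]&(f["z_map"]>0)]; q=q[(q[:,2]>zc-.005)&(q[:,2]<zc+.02)]
            if len(q)>30: print(c,n,cyl(q,zc),cyl(q))
    # plate top & toggle & tray
    reg=lambda x0,x1,y0,y1,z0,z1:(W[...,0]>x0)&(W[...,0]<x1)&(W[...,1]>y0)&(W[...,1]<y1)&(W[...,2]>z0)&(W[...,2]<z1)&(f["z_map"]>0)
    m=reg(.40,.78,-.2,.2,.007,.1)
    r=cv2.minAreaRect(W[m][:,:2].astype(np.float32)*1000); print("plate",r)
    m=reg(.50,.68,-.14,-.01,.040,.0485); print("iso",cv2.minAreaRect(W[m][:,:2].astype(np.float32)*1000))
    m=reg(.50,.68,-.14,-.01,.070,.09); print("tip",W[m].mean(0),m.sum(),W[m].max(0))
    m=reg(.38,.66,.24,.46,.012,.035); print("tray",cv2.minAreaRect(W[m][:,:2].astype(np.float32)*1000))
E
```

```text
scene old_fuse_center (array([0.58609031, 0.0465475 , 0.05799929]), np.float64(0.09515928116646899), np.float64(0.13681712930902198), np.float64(0.896551724137931)) (array([0.58609371, 0.04648388, 0.05785502]), np.float64(0.09579559112371117), np.float64(0.1368252207203292), np.float64(0.896551724137931))
scene new_fuse_center (array([ 0.47271952, -0.3396973 ,  0.01349755]), np.float64(0.2756991889348681), np.float64(0.13839724648786367), np.float64(0.9553571428571429)) (array([ 0.47272944, -0.3397313 ,  0.01339512]), np.float64(0.2757325697326234), np.float64(0.13839800483946754), np.float64(0.9538690476190477))
plate ((620.6472778320312, 15.58209228515625), (318.8775634765625, 366.9511413574219), 0.16786235570907593)
iso ((595.026123046875, -71.9749755859375), (133.5596160888672, 72.56179809570312), 5.745021343231201)
tip [ 0.58064896 -0.07376264  0.07622808] 26 [ 0.58544624 -0.06302238  0.08148789]
tray ((520.8606567382812, 369.510498046875), (188.74415588378906, 206.1740264892578), 83.52117919921875)
side old_fuse_center (array([0.58562601, 0.04891884, 0.05800644]), np.float64(0.
[... 230 characters left out ...]
e new_fuse_center (array([ 0.4726215 , -0.33733639,  0.01350591]), np.float64(0.2739052852156032), np.float64(0.1379952193153386), np.float64(0.9673202614379085)) (array([ 0.47259992, -0.33725878,  0.01368649]), np.float64(0.2737929905880647), np.float64(0.1379952753596049), np.float64(0.9673202614379085))
plate ((620.4468994140625, 16.491744995117188), (319.0078125, 366.150390625), 0.015224034897983074)
iso ((594.822509765625, -68.78591918945312), (135.17372131347656, 73.32701873779297), 6.004368305206299)
tip [ 0.58115887 -0.07240081  0.07736065] 32 [ 0.58824761 -0.06142093  0.0815295 ]
tray ((520.05419921875, 368.57708740234375), (181.4071502685547, 206.25347900390625), 83.58153533935547)
```

View pics/side_crop.png

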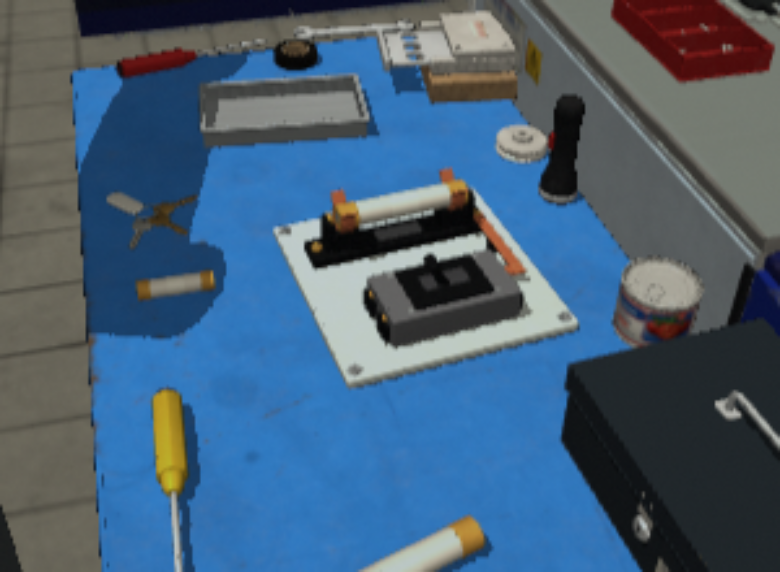

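View pics/scene0.png

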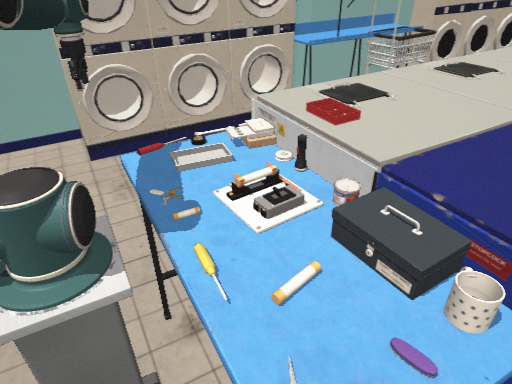

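```bash
cat > nav.py <<'E'
import sys; from h import *
from scipy.spatial.transform import Rotation as R
s=telemetry.state(); a=[float(v) for v in sys.argv[1:]]
w,x,y,z=s["eef_rot"]; r=R.from_quat([x,y,z,w]); X=r.as_matrix()
print("t",round(s["t"],2),"tcp",np.round(s["ee_pos"],4),"yaw",round(np.arctan2(X[1,0],X[0,0]),4),"zax",np.round(X[:,2],3),"open",round(s["opening"],4),"F",np.round(s["contact_force"],1),"ff",round(s["finger_force"],1),"q6",round(s["q"][5],2))
if a:
    T=R.from_euler("z",a[3])*R.from_quat([1,0,0,0])   # tool down, x axis at yaw
    d=np.array(a[:3])-s["ee_pos"]; rv=(r.inv()*T).as_rotvec()
    print("before-turn shift mm",np.round(r.inv().apply(d)*1000,1),"rot",np.round(rv,4),"after-turn shift",np.round(T.inv().apply(d)*1000,1))
E
python3 - <<'E'
from h import *
for c in ["scene","side"]:
    f=grab_frame(c); W=cloud(f); m=masks_of("tray_floor",c)[0]["pixels"]&(f["z_map"]>0)&(W[...,1]<.43)
    for lo,hi in [(.006,.04),(.018,.03)]:
        q=W[m&(W[...,2]>lo)&(W[...,2]<hi)]; print(c,len(q),cv2.minAreaRect(q[:,:2].astype(np.float32)*1000))
    q=W[m&(abs(W[...,2]-.003)<.003)]; print(" floor",len(q),cv2.minAreaRect(q[:,:2].astype(np.float32)*1000))
E
python3 nav.py 0.586 0.0475 0.2 3.2416
python3 -m pendant '[[[0.45,0,0,0,0,0,-0.137],[0.45,0,0,0,0,0,-0.136],[0.45,0,0,0,0,0,-0.136]]]'; python3 nav.py 0.586 0.0475 0.2 3.2416
```

```text
scene 652 ((516.8242797851562, 336.84747314453125), (123.10177612304688, 207.23052978515625), 84.17736053466797)
scene 307 ((516.75732421875, 336.8241882324219), (122.99857330322266, 207.23265075683594), 84.31657409667969)
 floor 494 ((517.2275390625, 338.86065673828125), (119.8195571899414, 200.31942749023438), 84.26251983642578)
side 893 ((517.5933227539062, 342.19757080078125), (126.16484832763672, 206.23744201660156), 84.15324401855469)
side 429 ((517.5933227539062, 342.19757080078125), (126.16484832763672, 206.23744201660156), 84.15324401855469)
 floor 634 ((518.1571655273438, 341.679443359375), (117.96434783935547, 193.85337829589844), 83.32563018798828)
t 1.4 tcp [0.2052 0.643  0.2313] yaw 2.8328 zax [ 0. -0. -1.] open 0.0854 F [-0.2 -0.1  0.3] ff 0.0 q6 -0.04
before-turn shift mm [-543.8 -451.6   31.4] rot [-1.000e-04  0.000e+00 -4.088e-01] after-turn shift [-319.5 -630.6   31.3]
t: 1.78
ee_pos: [0.2051, 0.6431, 0.2313]
eef_rot: [-0.0, -0.052, 0.999, 0.0]
contact_force: [0.4, 0.2, -0.2]
opening: 0.0468
finger_force: 0.0
t 1.77 tcp [0.2051 0.6431 0.2313] yaw -3.0369 zax [-0.  0. -1.] open 0.0468 F [ 0.4  0.2 -0.2] ff 0.0 q6 -0.45
before-turn shift mm [-316.5 -632.1   31.3] rot [ 0.     -0.      0.0047] after-turn shift [-319.5 -630.6   31.3]
```

```bash
python3 -m pendant '[[[0.45,-26,-53,0,0,0,0],[0.45,-26,-53,0,0,0,0],[0.45,-26,-53,0,0,0,0],[0.45,-26,-53,0,0,0,0],[0.45,-26,-53,0,0,0,0]]]' >/dev/null; python3 -m pendant '[[[0.45,-26,-53,0,0,0,0],[0.45,-26,-53,0,0,0,0],[0.45,-26,-53,0,0,0,0],[0.45,-26,-53,0,0,0,0],[0.45,-26,-53,0,0,0,0]]]' >/dev/null; python3 nav.py 0.586 0.0475 0.2 3.2416
python3 - <<'E'
from h import *
f=grab_frame("wrist"); cv2.imwrite("pics/wrist1.png",f["image"][...,::-1]); np.savez("w1.npz",**{k:np.array(f[k]) for k in f})
print(f["fx"],f["cx"],f["cy"],np.round(f["cam_to_world"],3).tolist())
E
```

```text
t 3.02 tcp [0.5176 0.1399 0.2316] yaw -3.0414 zax [ 0.001  0.    -1.   ] open 0.0469 F [ 0.2  0.3 -0.3] ff 0.0 q6 -1.45
before-turn shift mm [-58.8 -98.8  31.7] rot [0.0001 0.0008 0.0001] after-turn shift [-58.8 -98.8  31.6]
297.3186396354542 257.5774930593902 193.9106099391302 [[-0.1, -0.953, -0.286, 0.444], [0.995, -0.095, -0.029, 0.132], [0.001, -0.288, 0.958, 0.374], [0.0, 0.0, 0.0, 1.0]]
```

View pics/wrist1.png

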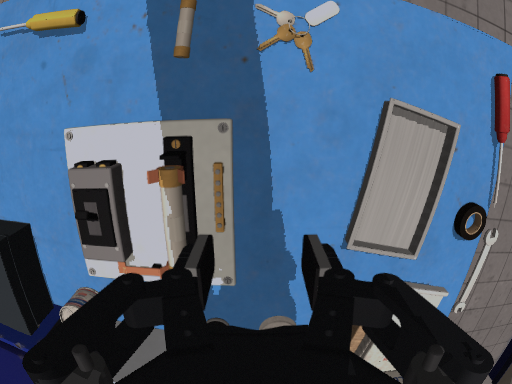

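```bash
cat >> h.py <<'E'
def wcloud(f):
    z=f["z_map"]; H,W=z.shape; u,v=np.meshgrid(np.arange(W),np.arange(H))
    a=(u-f["cx"])/f["fx"]; b=(v-f["cy"])/f["fy"]; r=np.hypot(a,b)+1e-9; k=np.tan(np.minimum(r,1.4))/r
    P=np.stack([a*k*z,-b*k*z,-z,np.ones_like(z)],-1)
    return (P@np.array(f["cam_to_world"]).T)[...,:3]
E
python3 - <<'E'
from h import *
f=dict(np.load("w1.npz")); W=wcloud(f)
reg=lambda x0,x1,y0,y1,z0,z1:(W[...,0]>x0)&(W[...,0]<x1)&(W[...,1]>y0)&(W[...,1]<y1)&(W[...,2]>z0)&(W[...,2]<z1)&(f["z_map"]>0)
mr=lambda m:cv2.minAreaRect(W[m][:,:2].astype(np.float32)*1000)
def big(m):
    n,l,s,_=cv2.connectedComponentsWithStats(m.astype(np.uint8)); return l==1+np.argmax(s[1:,4])
print("plate",mr(big(reg(.42,.73,-.16,.16,.008,.09))))
print("iso",mr(big(reg(.50,.68,-.14,-.01,.040,.049))))
m=reg(.50,.68,-.14,-.01,.070,.09);print("tip",W[m].mean(0),m.sum())
t=big(reg(.38,.66,.24,.46,.012,.035));print("tray",mr(t))
m=reg(.48,.70,.01,.09,.062,.09);print("fusetop",mr(m),np.percentile(W[m][:,2],[50,95,99]))
for x in np.arange(.5,.68,.01):
    q=W[m&(abs(W[...,0]-x)<.005)]
    if len(q): print(round(x,2),len(q),np.round([q[:,1].min(),q[:,1].max(),q[:,1][q[:,2]>q[:,2].max()-.002].mean(),q[:,2].max()],4))
E
```

```text
plate ((589.5309448242188, -7.7729644775390625), (236.16629028320312, 244.7603759765625), 5.428041934967041)
iso ((594.83447265625, -69.08644104003906), (131.40704345703125, 70.78943634033203), 5.810562610626221)
tip [ 0.58082217 -0.06938734  0.07622131] 137
tray ((517.8426513671875, 339.758056640625), (120.52396392822266, 208.02984619140625), 83.25948333740234)
fusetop ((584.3781127929688, 46.771522521972656), (134.77198791503906, 42.71361541748047), 5.112555027008057) [0.06887169 0.07351204 0.07577841]
0.52 279 [0.0203 0.0623 0.047  0.0772]
0.53 296 [0.0201 0.0633 0.0401 0.0765]
0.54 172 [0.0301 0.0552 0.043  0.072 ]
0.55 162 [0.0325 0.0564 0.0433 0.0709]
0.56 162 [0.0338 0.0566 0.0442 0.071 ]
0.57 158 [0.0355 0.0572 0.0457 0.0716]
0.58 152 [0.0349 0.0583 0.0466 0.0718]
0.59 145 [0.0358 0.0594 0.0477 0.0711]
0.6 145 [0.0373 0.0595 0.049  0.071 ]
0.61 128 [0.0381 0.0605 0.0493 0.0711]
0.62 88 [0.0394 0.0568 0.0498 0.0714]
0.63 50 [0.0394 0.0535 0.0499 0.0713]
0.64 72 [0.0304 0.048  0.0323 0.0765]
0.65 11 [0.0317 0.0358 0.0326 0.0763]
```

```bash
python3 -m pendant '[[[0.45,-29,-49.5,0,0,0,0],[0.45,-29,-49.5,0,0,0,0],[0.45,0,0,46,0,0,0],[0.45,0,0,46,0,0,0],[0.45,0,0,0,0,0,0]]]' >/dev/null; python3 nav.py 0.585 0.047 0.039 3.2406
```

```text
t 3.7 tcp [0.5829 0.0489 0.1362] yaw -3.0416 zax [-0.006 -0.    -1.   ] open 0.0467 F [ 0.1 -0.4  0.5] ff 0.0 q6 -1.63
before-turn shift mm [-2.4 -2.1 97.2] rot [ 0.0003 -0.0056  0.001 ] after-turn shift [-1.9 -2.1 97.2]
```

```bash
python3 -m pendant '[[[0.45,-2,-2,40,0,0,0],[0.45,0,0,40,0,0,0],[0.45,0,0,10,0,0,0],[0.45,0,0,0,0,0,0]]]' ; python3 nav.py 0.585 0.047 0.039 3.2406
```

```text
t: 4.2
ee_pos: [0.5874, 0.0474, 0.0511]
eef_rot: [0.001, -0.05, 0.999, -0.0]
contact_force: [-0.1, -0.7, 0.7]
opening: 0.0466
finger_force: 0.0
t 4.2 tcp [0.5874 0.0474 0.0511] yaw -3.0412 zax [ 0.001  0.    -1.   ] open 0.0466 F [-0.1 -0.7  0.7] ff 0.0 q6 -1.63
before-turn shift mm [ 2.4 -0.2 12.1] rot [-0.0001  0.0012  0.0014] after-turn shift [ 2.4 -0.2 12.1]
```

```bash
python3 -m pendant '[[[0.45,2,0,11.5,0,0,0],[0.45,0,0,0,0,0,0],[1,0,0,0,0,0,0],[1,0,0,0,0,0,0],[1,0,0,0,0,0,0]]]' 80; python3 -m pendant '[[[1,0,0,0,0,0,0],[1,0,0,0,0,0,0]]]'; python3 nav.py
```

```text
t: 4.82
ee_pos: [0.5849, 0.0471, 0.0386]
eef_rot: [0.0, -0.05, 0.999, 0.0]
contact_force: [-3.5, 0.3, 6.9]
opening: 0.0229
finger_force: 78.0
t: 5.08
ee_pos: [0.5849, 0.0471, 0.0386]
eef_rot: [0.0, -0.05, 0.999, 0.0]
contact_force: [-3.5, 0.5, 6.3]
opening: 0.0225
finger_force: 78.0
t 5.08 tcp [0.5849 0.0471 0.0386] yaw -3.0414 zax [ 0.001  0.    -1.   ] open 0.0225 F [-3.5  0.5  6.3] ff 78.0 q6 -1.63
```

```bash
python3 -m pendant '[[[1,0,0,-8,0,0,0],[1,0,0,-8,0,0,0],[1,0,0,-8,0,0,0],[1,0,0,-10,0,0,0],[1,0,0,-15,0,0,0]]]'; python3 -m pendant '[[[1,0,0,-20,0,0,0],[1,0,0,-20,0,0,0],[1,0,0,0,0,0,0]]]'; python3 nav.py 0.517 0.339 0.128 3.0416
```

```text
t: 5.7
ee_pos: [0.5848, 0.047, 0.088]
eef_rot: [0.0, -0.05, 0.999, -0.0]
contact_force: [-0.5, -0.2, -1.1]
opening: 0.0226
finger_force: 82.6
t: 6.08
ee_pos: [0.5855, 0.0471, 0.1292]
eef_rot: [0.002, -0.05, 0.999, -0.0]
contact_force: [0.6, 0.2, -1.3]
opening: 0.0226
finger_force: 82.6
t 6.08 tcp [0.5855 0.0471 0.1292] yaw -3.0413 zax [ 0.003  0.    -1.   ] open 0.0226 F [ 0.6  0.2 -1.3] ff 82.6 q6 -1.63
before-turn shift mm [ 39.  297.3   1. ] rot [1.000e-04 3.300e-03 2.002e-01] after-turn shift [ 97.3 283.6   1.2]
```

```bash
python3 -m pendant '[[[1,0,20,0,0,0,0.1],[1,0,20,0,0,0,0.1],[1,19,50,0,0,0,0],[1,19,50,0,0,0,0],[1,19,50,0,0,0,0]]]' >/dev/null; python3 -m pendant '[[[1,19,50,0,0,0,0],[1,15,42,0,0,0,0],[1,0,0,0,0,0,0],[1,0,0,0,0,0,0]]]'; python3 nav.py 0.517 0.339 0.001 3.0366
python3 - <<'E'
from h import *
for c in ["wrist"]:
    f=grab_frame(c); cv2.imwrite("pics/w2.png",f["image"][...,::-1])
E
```

```text
t: 7.2
ee_pos: [0.5161, 0.3365, 0.1262]
eef_rot: [-0.0, 0.05, 0.999, -0.0]
contact_force: [0.5, -0.2, -1.0]
opening: 0.0231
finger_force: 82.6
t 7.2 tcp [0.5161 0.3365 0.1262] yaw 3.0422 zax [-0.001 -0.001 -1.   ] open 0.0231 F [ 0.5 -0.2 -1. ] ff 82.6 q6 -0.93
before-turn shift mm [ -0.7   2.6 125.2] rot [-0.0007 -0.0006  0.0056] after-turn shift [ -0.7   2.6 125.2]
```

View pics/w2.png

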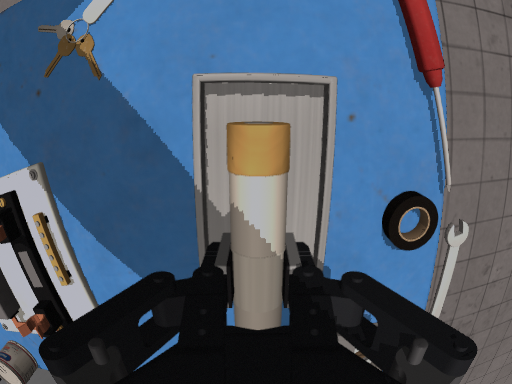

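```bash
python3 -m pendant '[[[1,-0.5,2.5,40,0,0,0],[1,0,0,40,0,0,0],[1,0,0,25,0,0,0],[1,0,0,8,0,0,0],[1,0,0,0,0,0,0]]]'; python3 nav.py 0.517 0.339 0.006 3.0366
```

```text
t: 7.88
ee_pos: [0.5173, 0.3387, 0.0141]
eef_rot: [-0.0, 0.05, 0.999, -0.0]
contact_force: [-0.1, -0.3, -1.1]
opening: 0.0231
finger_force: 82.6
t 7.88 tcp [0.5173 0.3387 0.0141] yaw 3.041 zax [-0. -0. -1.] open 0.0231 F [-0.1 -0.3 -1.1] ff 82.6 q6 -0.93
before-turn shift mm [0.4 0.2 8.1] rot [-0.0001 -0.      0.0044] after-turn shift [0.4 0.2 8.1]
```

```bash
python3 -m pendant '[[[1,0,0,7.5,0,0,0],[1,0,0,0,0,0,0],[0.55,0,0,0,0,0,0],[0.45,0,0,0,0,0,0],[0.45,0,0,0,0,0,0]]]'; python3 -m pendant '[[[0.45,0,0,-15,0,0,0],[0.45,0,0,-50,0,0,0],[0.45,0,0,-60,0,0,0],[0.45,0,0,-60,0,0,0],[0.45,0,0,-20,0,0,0]]]'; python3 nav.py 0.4727 -0.3385 0.2 3.4164
python3 - <<'E'
from h import *
f=grab_frame("wrist"); cv2.imwrite("pics/w3.png",f["image"][...,::-1])
W=wcloud(f); m=masks_of("old_fuse_center","wrist")
for k in m[:3]:
    q=W[k["pixels"]&(f["z_map"]>0)]; print(k["p"],np.round(k["at"]),np.median(q,0),np.percentile(q[:,2],95),cv2.minAreaRect(q[q[:,2]>.02][:,:2].astype(np.float32)*1000))
E
```

```text
t: 8.5
ee_pos: [0.5171, 0.3393, 0.0065]
eef_rot: [0.0, 0.05, 0.999, 0.0]
contact_force: [-0.0, 0.3, -0.4]
opening: 0.0472
finger_force: 0.0
t: 9.12
ee_pos: [0.5177, 0.3397, 0.2171]
eef_rot: [0.003, 0.05, 0.999, 0.002]
contact_force: [-0.4, -0.1, 0.1]
opening: 0.0473
finger_force: 0.0
t 9.12 tcp [0.5177 0.3397 0.2171] yaw 3.0418 zax [ 0.005  0.003 -1.   ] open 0.0473 F [-0.4 -0.1  0.1] ff 0.0 q6 -0.93
before-turn shift mm [ -22.7 -679.4   14.6] rot [ 0.0028  0.0058 -0.3746] after-turn shift [ 227.4 -640.6   17.1]
0.8 [257. 167.] [0.51457752 0.33866984 0.02684476] 0.02929314954301171 ((520.0015869140625, 338.47149658203125), (24.945049285888672, 139.26901245117188), 83.7187271118164)
```

View pics/w3.png

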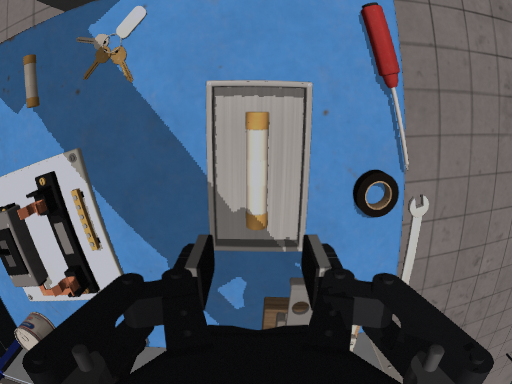

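```bash
python3 - <<'E'
from h import *
f=dict(np.load("scene0.npz")); W=cloud(f); m=(f["z_map"]>0)&(W[...,0]<.65)&(W[...,0]>.35)&(W[...,1]>-.5)&(W[...,1]<-.15)&(W[...,2]>.05)
print(m.sum(), W[m].min(0) if m.any() else "", W[m].max(0) if m.any() else "")
E
python3 -m pendant '[[[0.45,-2,-60,0,0,0,0],[0.45,-2,-60,0,0,0,0],[0.45,-2,-60,0,0,0,0],[0.45,-2,-60,0,0,0,0],[0.45,-2,-60,0,0,0,0]]]' >/dev/null; python3 -m pendant '[[[0.45,-2,-60,0,0,0,0],[0.45,-2,-60,0,0,0,0],[0.45,-2,-60,0,0,0,0],[0.45,-2,-60,0,0,0,0],[0.45,0,0,0,0,0,0]]]' >/dev/null; python3 -m pendant '[[[0.45,0,0,0,0,0,-0.125],[0.45,0,0,0,0,0,-0.125],[0.45,0,0,0,0,0,-0.125],[0.45,0,0,0,0,0,0]]]';python3 nav.py 0.4727 -0.3385 0.2 3.4164
python3 - <<'E'
from h import *
f=grab_frame("wrist"); cv2.imwrite("pics/w4.png",f["image"][...,::-1])
W=wcloud(f); m=masks_of("new_fuse_center","wrist")
for k in m[:3]:
    q=W[k["pixels"]&(f["z_map"]>0)]; print(k["p"],np.round(k["at"]),np.median(q,0),np.percentile(q[:,2],95),cv2.minAreaRect(q[q[:,2]>.008][:,:2].astype(np.float32)*1000))
E
```

```text
398 [ 0.64180564 -0.37405015  0.05012854] [ 0.64999946 -0.2380277   0.09208315]
t: 10.98
ee_pos: [0.4809, -0.1991, 0.2101]
eef_rot: [-0.001, -0.137, 0.991, 0.001]
contact_force: [-0.0, -0.0, -0.8]
opening: 0.0472
finger_force: 0.0
t 10.97 tcp [ 0.4809 -0.1991  0.2101] yaw -2.8664 zax [-0.002  0.001 -1.   ] open 0.0472 F [-0.  -0.  -0.8] ff 0.0 q6 -2.29
before-turn shift mm [  45.8 -132.    10. ] rot [ 0.0012 -0.0012  0.0004] after-turn shift [  45.7 -132.    10.1]
0.78 [144. 134.] [ 0.47175735 -0.33589325  0.02377161] 0.026349774036010895 ((473.2369079589844, -338.01898193359375), (139.3409881591797, 26.08597755432129), 15.590254783630371)
```

View pics/w4.png

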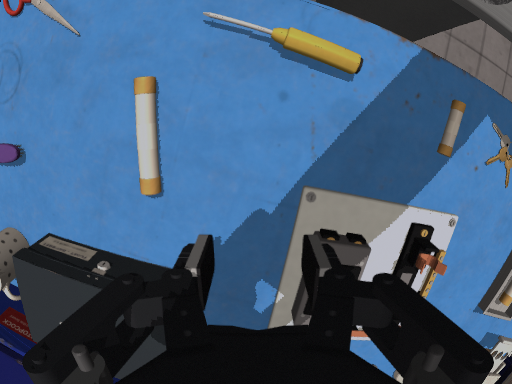

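```bash
python3 -m pendant '[[[0.45,15,-44,0,0,0,0],[0.45,15,-44,0,0,0,0],[0.45,15,-44,40,0,0,0],[0.45,0,0,50,0,0,0],[0.45,0,0,50,0,0,0]]]'>/dev/null; python3 -m pendant '[[[0.45,0,0,35,0,0,0],[0.45,0,0,0,0,0,0]]]';python3 nav.py 0.473 -0.338 0.005 3.4146
```

```text
t: 11.95
ee_pos: [0.4724, -0.3379, 0.0336]
eef_rot: [-0.002, -0.136, 0.991, 0.002]
contact_force: [0.2, 0.3, 0.6]
opening: 0.0468
finger_force: 0.0
t 11.95 tcp [ 0.4724 -0.3379  0.0336] yaw -2.8681 zax [-0.004  0.003 -1.   ] open 0.0468 F [0.2 0.3 0.6] ff 0.0 q6 -2.51
before-turn shift mm [-0.6 -0.4 28.6] rot [ 0.0041 -0.0029  0.0004] after-turn shift [-0.5 -0.2 28.6]
```

```bash
python3 -m pendant '[[[0.45,0,0,25,0,0,0],[0.45,0,0,5.5,0,0,0],[0.45,0,0,0,0,0,0],[1,0,0,0,0,0,0],[1,0,0,0,0,0,0]]]' 80;python3 -m pendant '[[[1,0,0,0,0,0,0],[1,0,0,0,0,0,0]]]';python3 nav.py 0.473 -0.338 0.005 3.4146
```

```text
t: 12.58
ee_pos: [0.4743, -0.3397, 0.0075]
eef_rot: [0.001, -0.137, 0.991, -0.001]
contact_force: [-0.6, 1.9, 7.2]
opening: 0.0223
finger_force: 78.2
t: 12.82
ee_pos: [0.4743, -0.3397, 0.0074]
eef_rot: [0.001, -0.137, 0.991, -0.001]
contact_force: [-1.0, 0.3, 7.6]
opening: 0.0219
finger_force: 78.2
t 12.82 tcp [ 0.4743 -0.3397  0.0074] yaw -2.8665 zax [ 0.002 -0.001 -1.   ] open 0.0219 F [-1.   0.3  7.6] ff 78.2 q6 -2.51
before-turn shift mm [0.8 2.  2.4] rot [-0.0018  0.0012  0.0021] after-turn shift [0.8 1.9 2.4]
```

```bash
python3 -m pendant '[[[1,0,0,-20,0,0,0],[1,0,0,-50,0,0,0],[1,0,0,-60,0,0,0],[1,0,0,0,0,0,0],[1,0,0,0,0,0,0]]]';python3 nav.py 0.5845 0.0470 0.135 3.2406
cat > fuse.py <<'E'
from h import *
import sys
from scipy.optimize import least_squares
s=telemetry.state(); tcp=np.array(s["ee_pos"])
for c in sys.argv[1:]:
    f=grab_frame(c); W=cloud(f); ms=masks_of("new_fuse_center",c)
    for m in ms[:2]:
        q=W[m["pixels"]&(f["z_map"]>0)]; q=q[np.linalg.norm(q-np.median(q,0),axis=1)<.09]
        if len(q)<40: continue
        c0=np.median(q,0); v=np.linalg.svd(q-c0,full_matrices=False)[2][0]; v=v*np.sign(v[0])
        def D(p): return np.array([np.cos(p[3])*np.cos(p[4]),np.sin(p[3])*np.cos(p[4]),np.sin(p[4])])
        def res(p):
            d=D(p); w=q-p[:3]; w=w-np.outer(w@d,d); return (np.linalg.norm(w,axis=1)-.013)*1000
        p=least_squares(res,[*(c0-[0,-.006,.008]),np.arctan2(v[1],v[0]),np.arcsin(v[2])],loss="soft_l1",f_scale=1.5).x
        ok=abs(res(p))<2.5; t=(q[ok]-p[:3])@D(p); lo,hi=np.percentile(t,[.5,99.5]); ctr=p[:3]+D(p)*(lo+hi)/2
        print(c,round(m["p"],2),len(q),round(ok.mean(),2),"ctr",np.round(ctr,4),"yaw,pitch",np.round(p[3:],3),"len",round(hi-lo,3),"ctr-tcp",np.round(ctr-tcp,4))
E
python3 fuse.py scene side
```

```text
t: 13.45
ee_pos: [0.4735, -0.339, 0.1364]
eef_rot: [0.0, -0.137, 0.991, -0.0]
contact_force: [-0.3, 1.2, -2.6]
opening: 0.0222
finger_force: 78.8
t 13.45 tcp [ 0.4735 -0.339   0.1364] yaw -2.8664 zax [ 0. -0. -1.] open 0.0222 F [-0.3  1.2 -2.6] ff 78.8 q6 -2.51
before-turn shift mm [-211.7  341.3    1.3] rot [-0.0004  0.0004  0.1762] after-turn shift [-148.6  373.2    1.4]
scene 0.96 415 0.86 ctr [ 0.4402 -0.3492  0.1423] yaw,pitch [ 0.287 -0.013] len 0.073 ctr-tcp [-0.0334 -0.0101  0.0059]
side 0.88 633 0.93 ctr [ 0.4651 -0.3395  0.1406] yaw,pitch [ 0.276 -0.01 ] len 0.125 ctr-tcp [-0.0084 -0.0004  0.0043]
```

```bash
python3 -m pendant '[[[1,0,0,0,0,0,0.088],[1,0,0,0,0,0,0.088],[1,-21,53,0,0,0,0],[1,-21,53,0,0,0,0],[1,-21,53,0,0,0,0]]]' >/dev/null;python3 -m pendant '[[[1,-21,53,0,0,0,0],[1,-21,53,0,0,0,0],[1,-21,53,0,0,0,0],[1,-22,53,0,0,0,0],[1,0,0,0,0,0,0]]]' >/dev/null;python3 -m pendant '[[[1,0,0,0,0,0,0]]]'; python3 nav.py 0.5845 0.0470 0.085 3.2406; python3 fuse.py scene side
python3 - <<'E'
from h import *
f=grab_frame("side"); cv2.imwrite("pics/s5.png",cv2.resize(f["image"][130:290,180:380,::-1],None,fx=3.5,fy=3.5))
E
```

```text
t: 15.02
ee_pos: [0.5839, 0.0446, 0.135]
eef_rot: [-0.001, -0.05, 0.999, -0.0]
contact_force: [0.1, -0.3, -0.5]
opening: 0.0221
finger_force: 79.0
t 15.03 tcp [0.5839 0.0446 0.135 ] yaw -3.0418 zax [-0.001 -0.    -1.   ] open 0.0221 F [ 0.1 -0.3 -0.5] ff 79.0 q6 -1.64
before-turn shift mm [-0.9  2.3 50. ] rot [-0.0002 -0.0014  0.0008] after-turn shift [-0.9  2.3 50. ]
scene 0.61 302 0.87 ctr [0.5818 0.0435 0.1411] yaw,pitch [ 0.094 -0.002] len 0.136 ctr-tcp [-0.002  -0.0011  0.0061]
scene 0.56 1989 0.08 ctr [ 0.5489 -0.0757  0.0279] yaw,pitch [-0.529  0.099] len 0.162 ctr-tcp [-0.035  -0.1203 -0.1071]
side 0.69 438 0.89 ctr [0.5823 0.0454 0.1421] yaw,pitch [ 0.097 -0.002] len 0.138 ctr-tcp [-0.0016  0.0008  0.0071]
```

View pics/s5.png

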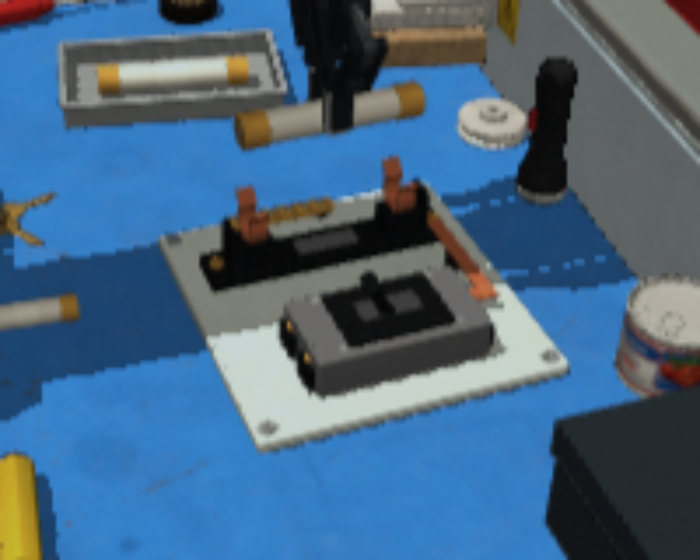

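```bash
python3 -m pendant '[[[1,-1.8,2.4,20,0,0,0],[1,0,0,20,0,0,0],[1,0,0,8,0,0,0],[1,0,0,0,0,0,0],[1,0,0,0,0,0,0]]]' 100; python3 nav.py 0.5855 0.0471 0.0515 3.2416
```

```text
t: 15.9
ee_pos: [0.586, 0.0473, 0.0883]
eef_rot: [0.0, -0.05, 0.999, 0.0]
contact_force: [0.3, 0.1, -1.5]
opening: 0.0214
finger_force: 100.9
t 15.9 tcp [0.586  0.0473 0.0883] yaw -3.0424 zax [ 0.001  0.    -1.   ] open 0.0214 F [ 0.3  0.1 -1.5] ff 100.9 q6 -1.63
before-turn shift mm [ 0.5 -0.2 36.8] rot [-0.      0.0006 -0.0008] after-turn shift [ 0.5 -0.2 36.8]
```

```bash
python3 -m pendant '[[[1,0,0,8,0,0,0],[1,0,0,8,0,0,0],[1,0,0,6,0,0,0],[1,0,0,6,0,0,0],[1,0,0,0,0,0,0]]]'; python3 -m pendant '[[[1,0,0,4,0,0,0],[1,0,0,0,0,0,0]]]'; python3 nav.py 0.5855 0.0471 0.0515 3.2416
```

```text
t: 16.52
ee_pos: [0.5866, 0.0473, 0.0599]
eef_rot: [0.001, -0.05, 0.999, 0.0]
contact_force: [7.5, 0.2, -1.5]
opening: 0.0213
finger_force: 101.9
t: 16.77
ee_pos: [0.5862, 0.0473, 0.0554]
eef_rot: [0.001, -0.05, 0.999, 0.0]
contact_force: [7.2, 0.8, -4.0]
opening: 0.0212
finger_force: 101.6
t 16.77 tcp [0.5862 0.0473 0.0554] yaw -3.0424 zax [ 0.001  0.    -1.   ] open 0.0212 F [ 7.2  0.8 -4. ] ff 101.6 q6 -1.63
before-turn shift mm [ 0.7 -0.1  3.9] rot [-0.      0.0012 -0.0009] after-turn shift [ 0.7 -0.1  3.9]
```

```bash
python3 -m pendant '[[[1,0,0,3,0,0,0],[1,0,0,0,0,0,0]]]'; python3 -m pendant '[[[1,0,0,2,0,0,0],[1,0,0,0,0,0,0]]]'; python3 nav.py 0.5855 0.0471 0.0515 3.2416; python3 fuse.py scene side
```

```text
t: 17.02
ee_pos: [0.5856, 0.0473, 0.0521]
eef_rot: [-0.0, -0.05, 0.999, 0.0]
contact_force: [5.9, 0.6, -7.7]
opening: 0.0209
finger_force: 101.2
t: 17.27
ee_pos: [0.5857, 0.0473, 0.0519]
eef_rot: [-0.0, -0.05, 0.999, -0.0]
contact_force: [-6.5, -0.2, 12.5]
opening: 0.0213
finger_force: 103.6
t 17.27 tcp [0.5857 0.0473 0.0519] yaw -3.0424 zax [-0. -0. -1.] open 0.0213 F [-6.5 -0.2 12.5] ff 103.6 q6 -1.63
before-turn shift mm [ 0.2 -0.1  0.4] rot [-0.0001 -0.     -0.0008] after-turn shift [ 0.2 -0.1  0.4]
scene 0.72 205 0.87 ctr [0.5829 0.0466 0.0578] yaw,pitch [ 0.086 -0.003] len 0.137 ctr-tcp [-0.0028 -0.0007  0.0059]
side 0.88 295 0.87 ctr [0.582  0.0489 0.0586] yaw,pitch [ 0.102 -0.001] len 0.134 ctr-tcp [-0.0038  0.0016  0.0067]
side 0.2 59 0.61 ctr [ 0.5814 -0.0668  0.0585] yaw,pitch [ 0.517 -0.82 ] len 0.042 ctr-tcp [-0.0043 -0.1141  0.0066]
```

```bash
python3 -m pendant '[[[1,0,0,2,0,0,0],[1,0,0,0,0,0,0],[1,0,0,-3,0,0,0]]]'; python3 -m pendant '[[[0.45,0,0,0,0,0,0],[0.45,0,0,0,0,0,0],[0.45,0,0,0,0,0,0]]]'; python3 -m pendant '[[[0.45,0,0,-20,0,0,0],[0.45,0,0,-40,0,0,0],[0.45,0,0,-40,0,0,0],[0.45,0,0,0,0,0,0]]]';  python3 fuse.py scene side; python3 nav.py 0.5607 -0.0715 0.18 3.2416
```

```text
t: 17.85
ee_pos: [0.5856, 0.0473, 0.0522]
eef_rot: [0.0, -0.05, 0.999, 0.0]
contact_force: [6.8, 0.9, -16.0]
opening: 0.0215
finger_force: 100.2
t: 18.23
ee_pos: [0.5857, 0.0473, 0.0517]
eef_rot: [-0.0, -0.05, 0.999, -0.0]
contact_force: [0.3, -0.4, -0.1]
opening: 0.0467
finger_force: 0.0
t: 18.73
ee_pos: [0.5872, 0.0473, 0.1569]
eef_rot: [0.003, -0.05, 0.999, -0.0]
contact_force: [-0.0, 0.3, -0.7]
opening: 0.0475
finger_force: 0.0
scene 0.54 318 0.84 ctr [0.5839 0.0462 0.0578] yaw,pitch [ 0.106 -0.002] len 0.138 ctr-tcp [-0.0033 -0.0011 -0.0992]
side 0.68 394 0.86 ctr [0.5821 0.049  0.0585] yaw,pitch [0.092 0.003] len 0.132 ctr-tcp [-0.0051  0.0017 -0.0985]
t 18.93 tcp [0.5854 0.0473 0.1513] yaw -3.0424 zax [-0.001 -0.    -1.   ] open 0.0475 F [ 0.   0.7 -0.4] ff 0.0 q6 -1.63
before-turn shift mm [  36.4 -115.8  -28.7] rot [ 0.0001 -0.0009 -0.0008] after-turn shift [  36.4 -115.7  -28.7]
```

```bash
python3 -m pendant '[[[1,17,-39,0,0,0,0],[1,17,-39,0,0,0,0],[1,17,-38,0,0,0,0],[1,0,0,0,0,0,0],[1,0,0,0,0,0,0]]]' 60; python3 nav.py 0.5458 -0.0744 0.064 3.2416
python3 - <<'E'
from h import *
f=grab_frame("wrist"); W=wcloud(f)
for m in masks_of("toggle_tip","wrist")[:2]:
    q=W[m["pixels"]&(f["z_map"]>0)]; q=q[q[:,2]>.07]; print(m["p"],m["at"],len(q),q.mean(0) if len(q) else "")
cv2.imwrite("pics/w6.png",f["image"][...,::-1])
E
```

```text
t: 19.55
ee_pos: [0.5464, -0.073, 0.1513]
eef_rot: [-0.0, -0.049, 0.999, 0.0]
contact_force: [0.8, -0.6, 0.2]
opening: -0.0001
finger_force: 0.0
t 19.55 tcp [ 0.5464 -0.073   0.1513] yaw -3.0429 zax [-0.001  0.    -1.   ] open -0.0001 F [ 0.8 -0.6  0.2] ff 0.0 q6 -1.85
before-turn shift mm [ 0.6 -1.4 87.3] rot [ 0.0005 -0.0008 -0.0013] after-turn shift [ 0.7 -1.4 87.3]
```

View pics/w6.png

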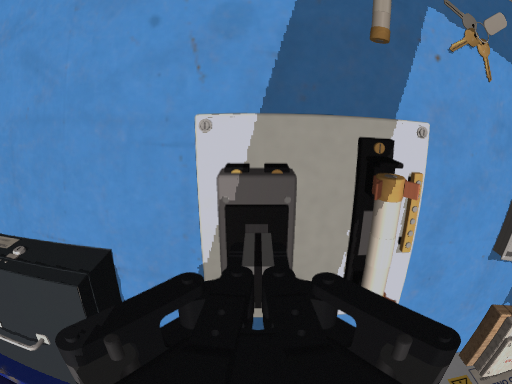

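```bash
python3 -m pendant '[[[1,0,-1,35,0,0,0],[1,0,0,35,0,0,0],[1,0,0,12,0,0,0],[1,0,0,5,0,0,0],[1,0,0,0,0,0,0]]]'; python3 -m pendant '[[[1,-6,0,0,0,0,0],[1,-6,0,0,0,0,0],[1,-6,0,0,0,0,0],[1,-6,0,0,0,0,0],[1,0,0,0,0,0,0]]]'; python3 nav.py 0.5896 -0.0701 0.064 3.2416
```

```text
t: 20.27
ee_pos: [0.5471, -0.0741, 0.0657]
eef_rot: [0.0, -0.05, 0.999, -0.0]
contact_force: [-0.2, 0.0, 1.4]
opening: 0.0004
finger_force: 0.0
t: 20.9
ee_pos: [0.5709, -0.0718, 0.0647]
eef_rot: [0.0, -0.05, 0.999, 0.0]
contact_force: [0.7, -0.3, 0.2]
opening: -0.0003
finger_force: 0.0
t 20.9 tcp [ 0.5709 -0.0718  0.0647] yaw -3.0423 zax [ 0.  0. -1.] open -0.0003 F [ 0.7 -0.3  0.2] ff 0.0 q6 -1.84
before-turn shift mm [-18.8  -0.2   0.7] rot [ 0.      0.0001 -0.0007] after-turn shift [-18.8  -0.2   0.7]
```

```bash
python3 -m pendant '[[[1,-5,0,0,0,0,0],[1,-5,0,0,0,0,0],[1,-5,0,0,0,0,0]]]'; python3 -m pendant '[[[1,-4,0,0,0,0,0],[1,-3,0,0,0,0,0]]]';  python3 nav.py 0.5896 -0.0701 0.064 3.2416
python3 - <<'E'
from h import *
for c in ["side","scene"]:
    f=grab_frame(c); W=cloud(f)
    m=(f["z_map"]>0)&(abs(W[...,0]-.61)<.035)&(abs(W[...,1]+.07)<.02)&(W[...,2]>.055)&(W[...,2]<.082); print(c,m.sum(),W[m].min(0),W[m].max(0))
cv2.imwrite("pics/s7.png",cv2.resize(grab_frame("side")["image"][160:280,220:370,::-1],None,fx=5,fy=5,interpolation=cv2.INTER_CUBIC))
E
```

```text
t: 21.28
ee_pos: [0.5857, -0.0703, 0.0649]
eef_rot: [0.0, -0.05, 0.999, -0.0]
contact_force: [-3.4, -1.0, 1.4]
opening: 0.0
finger_force: 1.3
t: 21.52
ee_pos: [0.5923, -0.0696, 0.0644]
eef_rot: [-0.0, -0.05, 0.999, 0.0]
contact_force: [-2.9, -0.7, -0.6]
opening: 0.0
finger_force: 1.3
t 21.52 tcp [ 0.5923 -0.0696  0.0644] yaw -3.0424 zax [-0.001  0.    -1.   ] open 0.0 F [-2.9 -0.7 -0.6] ff 1.3 q6 -1.83
before-turn shift mm [ 2.7 -0.3  0.4] rot [ 0.0002 -0.0009 -0.0008] after-turn shift [ 2.7 -0.2  0.4]
side 89 [ 0.57970537 -0.08377739  0.05571989] [ 0.61611746 -0.05911239  0.08178339]
scene 69 [ 0.57895961 -0.08508402  0.05552078] [ 0.61284457 -0.06412154  0.0818328 ]
```

View pics/s7.png

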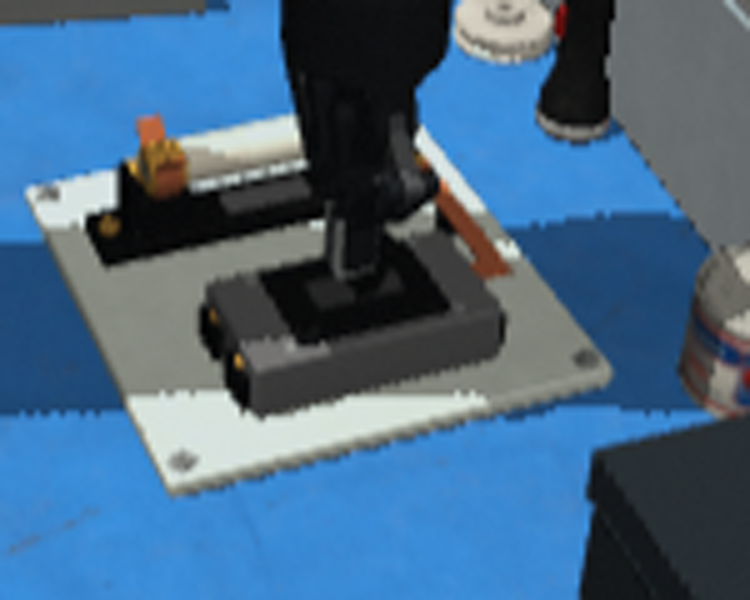

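```bash
python3 -m pendant '[[[1,-2,0,0,0,0,0],[1,-1,0,0,0,0,0]]]'; python3 -m pendant '[[[1,-2,0,0,0,0,0],[1,0,0,0,0,0,0]]]'; python3 -m pendant '[[[1,-2,0,0,0,0,0],[1,0,0,0,0,0,0]]]'
```

```text
t: 21.92
ee_pos: [0.5948, -0.0693, 0.0646]
eef_rot: [-0.001, -0.05, 0.999, 0.0]
contact_force: [-12.8, -2.0, 2.2]
opening: -0.0001
finger_force: 5.7
t: 22.18
ee_pos: [0.5953, -0.0693, 0.0644]
eef_rot: [-0.003, -0.05, 0.999, 0.0]
contact_force: [-22.7, -1.7, 8.7]
opening: 0.0002
finger_force: 12.1
t: 22.42
ee_pos: [0.5958, -0.0693, 0.0642]
eef_rot: [-0.005, -0.05, 0.999, 0.0]
contact_force: [-37.9, -2.9, 15.2]
opening: 0.0001
finger_force: 20.5
```

At the stop. Back off, lift, and check.

```bash
python3 -m pendant '[[[1,8,0,0,0,0,0],[1,14,0,0,0,0,0],[1,0,0,-40,0,0,0],[1,0,0,-60,0,0,0],[1,0,60,-50,0,0,0]]]' >/dev/null; python3 -m pendant '[[[1,50,0,-30,0,0,0],[1,50,0,0,0,0,0],[1,0,0,0,0,0,0]]]'; python3 fuse.py scene side
python3 - <<'E'
from h import *
for c in ["side","scene"]:
    f=grab_frame(c); W=cloud(f)
    m=(f["z_map"]>0)&(abs(W[...,0]-.60)<.04)&(abs(W[...,1]+.07)<.02)&(W[...,2]>.068)&(W[...,2]<.09); print(c,m.sum(),W[m].mean(0),W[m].max(0))
    m=masks_of("old_fuse_center",c)
    for k in m[:3]: print(k["p"],np.round(k["at"]),np.median(W[k["pixels"]&(f["z_map"]>0)],0))
f=grab_frame("side"); cv2.imwrite("pics/s8.png",cv2.resize(f["image"][130:290,180:380,::-1],None,fx=3.5,fy=3.5))
E
```

```text
t: 23.42
ee_pos: [0.4711, -0.0333, 0.236]
eef_rot: [0.002, -0.049, 0.999, -0.0]
contact_force: [1.7, -0.4, -0.0]
opening: 0.0002
finger_force: 0.0
scene 0.72 309 0.84 ctr [0.5821 0.0463 0.0575] yaw,pitch [0.1 0. ] len 0.133 ctr-tcp [ 0.111   0.0796 -0.1785]
side 0.85 444 0.84 ctr [0.583  0.0491 0.0586] yaw,pitch [ 0.099 -0.001] len 0.136 ctr-tcp [ 0.1119  0.0825 -0.1774]
side 41 [ 0.60968696 -0.06947711  0.07474279] [ 0.61714195 -0.05850839  0.08024147]
0.56 [225. 152.] [0.50162105 0.33229042 0.02317283]
scene 28 [ 0.60952078 -0.07125733  0.07414512] [ 0.61814698 -0.05940357  0.07971797]
0.53 [199. 156.] [0.51352643 0.32881027 0.021797  ]
```

View pics/s8.png

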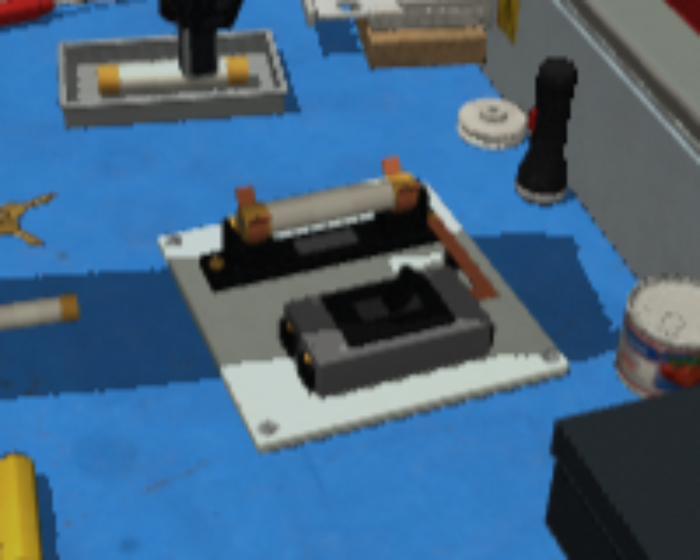

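```bash
python3 -c "
from h import *
print(workorder.finish_job())"
```

```text
the job is handed in; nothing more can be done
None
```

The job is handed in at about 24 s of the 64 s limit: the last camera checks show the blown fuse lying in the tray, the good fuse seated in both jaws and let go, and the toggle over to on against its stop; no verdict came back from the judging.

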